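# Seat a door rail in the dowelling jig and lock the cam

## Robot

A 6-joint arm with a two-finger parallel gripper is mounted at the origin on the work surface; the furniture and walls round the work are solid. World frame = base frame: x ahead of the robot, y to its left, z up, the work surface at z = 0. Lengths are in m, angles in rad, forces in N, time in s.
With the tool pointing down it reaches from about 0.325 to 0.775 m from the base axis. Payload 9.3 kg.
Tool frame: the origin (TCP) lies midway between the tips of the shut fingers; the grasp point (between the pads) lies 19 mm behind it; z points along the fingers, y is the line along which they close (so a half turn about z gives the same grasp; the last joint's range is limited). The gripper opens to 85 mm and grips with 20 to 120 N. Pads are 22 mm wide; open, the fingers measure 114 mm over their backs; the gripper's body (76 mm by 85 mm) begins 54 mm behind the grasp point. The pads swing forward as they close: fully open they stand 13 mm farther back than shut.
Start: joints at [1.071, 0.259, 0.021, 1.334, 0, 1.418], TCP at [0.187, 0.517, 0.231] pointing down, gripper open.
Joint ranges: [-3.04, 3.04], [-0.91, 1.82], [-1.04, 1.36], [-1.92, 1.95], [-1.52, 1.45], [-3.14, 3.14]. Speed limits (rad/s): [2.22, 2.22, 2.79, 3.14, 3.14, 3.14].

## Interface

Orientations are given as a rotation vector (axis times angle).
In Python, from workcell import * gives the robot as it stands.
- The arm moves only by the shell command python3 -m creep 'ROWS' [FORCE]. ROWS is a JSON object of lists of equal length, an entry for each row: "travel": the shift along the tool's x, y, z each as a share of 0.15 m, from -1 to 1, a list of three; "rotation": the turn, a rotation vector about the tool's x, y, z each as a share of 45 degrees, from -1 to 1, a list of three; "fingers": the opening, from -1 (shut) to 1 (fully open), so that 0 is half open. A call has 1 to 12 rows; each row is the pose to reach, as a shift and turn from the pose commanded when the call began, along the tool's axes at that moment; what a row does not reach only later rows make up. A row lasts 1/8 s, in which the tool goes at most 62.5 mm and 10.7 degrees, less where a joint would pass 70% of its speed; a pose out of reach is approached as far as the arm can. A call with a number of a shift or a turn outside -1 to 1 is refused whole. A call with a gripper value outside its range is refused whole. The fingers move at their own pace and stop on an object; FORCE is the grip in N (left out, the last holds). Time passes only in rows, so rows that repeat a pose let the fingers close. It gives the time, the measured TCP pose, the force, the opening and the grip force at its end, in the units of the state.
- sense(): the state, without advancing time (a new reading comes with each control period).
- get_image(name): name is "scene" or "top"; returns a dict with "img" (480x640x3 uint8, blue, green, red), "range_z" (480x640 float32, m along the optical axis (not along the pixel's ray), 0 where there is no reading), "fx", "fy", "cx", "cy" (pixels), "xyz" and "rotation" of the camera in the world. Camera axes: x right, y down, z forward; pixel columns grow to the right and rows downward; lengths in m; the calibration is good to about 2 mm. A picture is of the moment at which its call begins.
- hand_in(): hands the job in; it is judged then, once.
The state is a dict: "time_s": time; "q": joint angles; "dq": joint speeds; "effort": joint torques, N m; "eef_pos": TCP position; "ee_rot": TCP orientation; "contact_force": force on the tool from outside, world axes, zero at the start; "moment": the same for the moment, N m; "finger_gap": opening from 0.0 (shut) to 1.0 (fully open); "finger_force": force on a finger pad.
Only numpy, scipy, OpenCV 4.12 (cv2) and the standard library are available. Lean on these libraries where they do the work, as an engineer would, in place of code of your own. Each camera call takes 0.05 s, during which the arm holds its last target. There are 200 camera calls.

## Task

Get the dark walnut door rail ready for boring its end: with the fingertips alone, push it over the jig's board until its edge lies flat along the fence and its chalk-marked end is tight against the guide block. Then push the wooden cam lever round, clockwise seen from above, until the cam has the rail firmly locked against the fence. The rail is only pushed, never picked up or lifted; leave the other things on the table where they are.

Things in the scene. Friction and masses are not known exactly. Their poses are not given: they have to be found in the camera images.
- jig: Dowelling jig, fixed to the table: pale plywood board 170 (x) x 330 (y) x 12 mm, with a fence along its far (+x) side, a guide block at its -y end and a cam lever on its near (-x) side. Origin: centre of the board's underside; the board's top is at z = 12 mm. It does not move when pushed.
- fence_face (a point): Middle of the foot of the fence's straight face, at (50, 20, 12) mm in the jig's frame, same axes. The fence is pale wood, 290 mm long along y, 28 mm thick, 22 mm high above the board; its face looks to -x.
- jig_corner (a point): Inner corner on top of the board where fence and guide block meet, (50, -125, 12) mm in the jig's frame, same axes: x points square into the fence, y along it away from the guide block. The guide block (pale, two steel bushes on its outer side) reaches from x = -47 to +28 and y = -40 to 0 mm of this frame, 42 mm high. A seated rail has its edge at x = 0 and its marked end at y = 0.
- cam_pivot (a point): Centre of the cam's steel pivot bolt, at (-26, -45, 34) mm in the jig's frame. The cam is a 40 mm wooden disc bored 7 mm off centre, between 1 and 23 mm above the board.
- cam_lever (a joint): Cam lever, rad: 0 open, growing clockwise from above to a stop at 1.5. At q it points 198 degrees minus q, counted anticlockwise from the jig's +x. Below 0.4 the 50 mm rail passes between cam and fence with 3 to 6 mm to spare. The cam meets a seated rail at about 1.05 and is tight from 1.2 on, when the lever's end takes 5 to 12 N; it stays where it is left.
- lever_end (a point): Centre of the round end of the wooden cam lever, 92 mm from the pivot: 25 mm diameter, from 8 to 30 mm above the board. The arm between is 17 mm wide, from 6 to 22 mm above the board.
- rail: The dark walnut door rail, 50 (x) x 220 (y) x 24 mm (z), about 190 g, loose, lying flat on the jig's board. Origin: centre of its underside; y runs along it, the chalk-marked end being at -y, 110 mm from the origin. A chalk triangle is drawn on its upper face, a dark groove along its -x edge.
- rail_end (a point): Centre of the rail's marked end face (the end that goes against the guide block), 12 mm above its underside.
- rail_tail (a point): Centre of the rail's other end face, 12 mm above its underside.
- glue_bottle: Bystander, to be left alone: cream glue bottle with a yellow cap and spout, 46 x 77 x 176 mm; origin at the centre of its underside.
- pine_block_b: Bystander, to be left alone: small pale pine block standing on end, 40 x 45 x 75 mm; origin at the centre of its underside.
- stain_tin: Bystander, to be left alone: round orange tin of wax, 75 mm diameter, 56 mm high; origin at the centre of its underside.

How it is judged:
By the outcome, as a careful person would: the job done as asked, in the order asked, and still so for the second after the job is handed in, with the robot touching nothing.
It also fails if it takes over 54 s, if anything falls off the work surface, if the arm or the gripper's body presses on something with over 40 N, if the wrist force passes 120 N, or if a joint passes its speed limit or range.

## Working session

There is one attempt and no reset: what is moved stays moved. The work goes in short steps, Python scripts to look and compute and a shell command to move; the robot and the scene stay as the last step left them, time stands still between calls to the robot, and variables do not carry over. Pictures are saved under pics/ and viewed, at most 11 in all, crops included, and the job is handed in when it is done.

```bash
mkdir -p pics; ls; python3 - <<'E'
from workcell import *
import cv2,pickle
s=sense();print(s)
for n in("scene","top"):
    d=get_image(n);cv2.imwrite(f"pics/{n}0.png",d["img"]);pickle.dump(d,open(f"{n}0.pkl","wb"));print(n,d["xyz"],d["rotation"],d["fx"],d["fy"],d["cx"],d["cy"])
E
```

```text
pics
{'time_s': 0.0, 'q': array([ 1.07138615e+00,  2.59176947e-01,  2.07661607e-02,  1.33370901e+00,
       -1.69185888e-05,  1.41819467e+00]), 'dq': array([ 0.00090322, -0.00032892,  0.00170103, -0.00047492, -0.00014717,
        0.00176381]), 'effort': array([ 2.47856588e-04, -5.55635762e+01,  3.44532359e+01,  1.38595118e-02,
       -5.03440856e-05, -2.00864758e-05]), 'eef_pos': array([0.18681625, 0.51699821, 0.23067619]), 'ee_rot': array([-5.41969068e-01, -3.09407623e+00,  1.97766295e-03]), 'contact_force': array([-0.01451191,  0.3641651 ,  0.33286397]), 'moment': array([ 0.00732584, -0.06861599,  0.01485417]), 'finger_force': 0.0, 'finger_gap': 1.0020638709789178}
scene [0.02411671 0.69995281 0.45512009] [-0.66625539  2.28971709 -1.4909391 ] 433.06783689745066 433.06783689745066 319.37184089748 235.51873443739393
top [ 0.33230869 -0.03806726  1.29102277] [-2.14170014  2.15012334 -0.15174139] 538.4295946364672 538.4295946364672 319.6185620894634 239.7339104839722
```

View pics/top0.png

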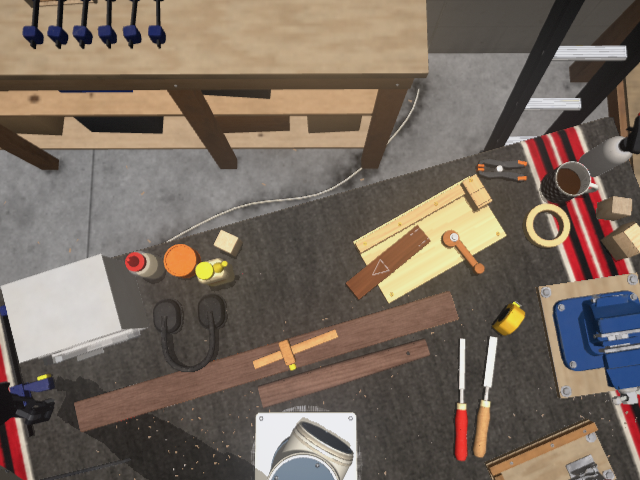

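View pics/scene0.png

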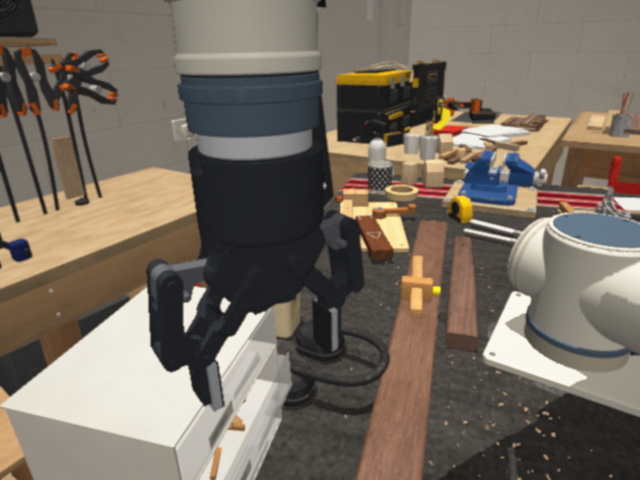

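The top view shows the jig (board corners about (357,243), (507,235), (388,300)), with the guide block near (477,192). The rail runs from (350,285) to (425,235), and the lever from the pivot (453,238) to its end (478,268). The scene view is mostly blocked by the gripper.

```bash
cat > h.py <<'E'
import numpy as np,cv2,pickle
from scipy.spatial.transform import Rotation as R
def ray(d,uv,z):
    uv=np.atleast_2d(uv).astype(float)
    c=np.c_[(uv[:,0]-d["cx"])/d["fx"],(uv[:,1]-d["cy"])/d["fy"],np.ones(len(uv))]
    w=c@R.from_rotvec(d["rotation"]).as_matrix().T
    o=np.array(d["xyz"]);return o+w*((z-o[2])/w[:,2])[:,None]
def mask(d,lo,hi,box):
    h=cv2.cvtColor(d["img"],cv2.COLOR_BGR2HSV);m=cv2.inRange(h,lo,hi)
    k=np.zeros_like(m);x0,y0,x1,y1=box;k[y0:y1,x0:x1]=255;return m&k
def big(m):
    c,_=cv2.findContours(m,cv2.RETR_EXTERNAL,cv2.CHAIN_APPROX_NONE);return max(c,key=cv2.contourArea)
E
python3 - <<'E'
from h import *
d=pickle.load(open("top0.pkl","rb"));im=d["img"]
c=im[165:310,335:525];cv2.imwrite("pics/c0.png",cv2.resize(c,None,fx=4,fy=4,interpolation=cv2.INTER_CUBIC))
h=cv2.cvtColor(im,cv2.COLOR_BGR2HSV)
for p in [(430,275),(400,285),(365,285),(400,250),(480,268),(453,238),(420,212),(475,190),(340,220),(480,220),(465,252)]:print(p,h[p[1],p[0]],d["range_z"][p[1],p[0]])
E
```

```text
(430, 275) [ 24  85 239] 1.2837937
(400, 285) [ 25  79 238] 1.2786769
(365, 285) [ 11 147 147] 1.2545135
(400, 250) [ 12 143 144] 1.2654899
(480, 268) [ 12 159 207] 1.2531252
(453, 238) [ 16  13 220] 1.2591066
(420, 212) [ 18 107 238] 1.276212
(475, 190) [ 19 101 238] 1.2692277
(340, 220) [18 43 78] 1.3095905
(480, 220) [ 25  82 239] 1.302944
(465, 252) [ 13 157 217] 1.2683837
```

View pics/c0.png

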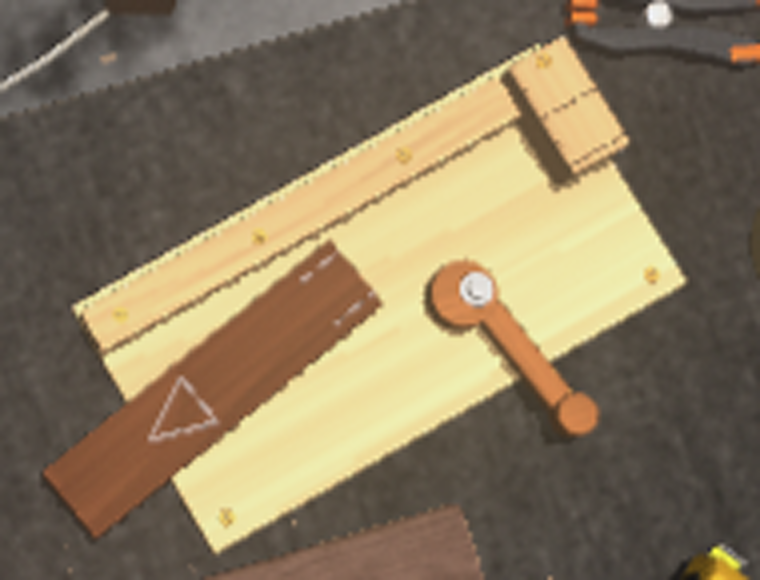

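The crop shows the marked end with dashes, facing the guide block. Board corners in the crop are (218,552) and (685,282), fence end (75,308), bolt (477,289), lever end (577,413), and rail corners (333,241), (381,302), (95,538), (42,472).

```bash
cat >> h.py <<'E'
def rail(d,box=(335,180,480,310)):
    m=mask(d,(5,90,60),(16,200,185),box)
    m=cv2.morphologyEx(m,cv2.MORPH_OPEN,np.ones((3,3)))
    q=cv2.boxPoints(cv2.minAreaRect(big(m)))
    return q
E
python3 - <<'E'
from h import *
d=pickle.load(open("top0.pkl","rb"))
f=lambda *p:np.array(p,float)/4+[335-.375,165-.375]
img=[f(218,552),f(685,282),f(75,308),f(105,352),f(477,289),f(522,120)]
jig=np.array([(-85,165,12),(-85,-165,12),(78,165,34),(50,165,34),(-26,-45,36),(50,-125,34)])/1e3
W=np.array([ray(d,p,j[2])[0] for p,j in zip(img,jig)])
a=jig[:,:2]-jig[:,:2].mean(0);b=W[:,:2]-W[:,:2].mean(0)
th=np.arctan2((a[:,0]*b[:,1]-a[:,1]*b[:,0]).sum(),(a*b).sum())
M=np.array([[np.cos(th),-np.sin(th)],[np.sin(th),np.cos(th)]])
o=W[:,:2].mean(0)-M@jig[:,:2].mean(0)
print("th deg",np.degrees(th),"o",o);print("resid mm",((jig[:,:2]@M.T+o-W[:,:2])*1e3).round(1).tolist())
pickle.dump((th,M,o),open("jig.pkl","wb"))
J=lambda w:(w[:,:2]-o)@M*1e3
q=rail(d);print("rail auto px",q.tolist());r=J(ray(d,q,.036));print("rail jig",r.round(1).tolist(),np.linalg.norm(r-np.roll(r,1,0),axis=1))
q2=np.array([f(333,241),f(381,302),f(95,538),f(42,472)]);print(J(ray(d,q2,.036)).round(1))
le=J(ray(d,f(577,413),.042));print("lever",le,np.linalg.norm(le-[-26,-45]),np.degrees(np.arctan2(*(le-[-26,-45])[0,::-1])))
for p in [(50,-125),(-26,-45),(0,165)]:print(p,M@np.array(p)/1e3+o)
for n,uv,z in[("cap",(207,270),.17),("tin",(180,260),.056),("pine",(227,242),.075)]:
    w=ray(d,uv,z);print(n,w,J(w))
E
```

```text
th deg 29.14104129625328 o [ 0.51980488 -0.29916803]
resid mm [[-1.3, 2.5], [-0.5, -2.0], [-1.5, -2.0], [0.2, 1.7], [-0.1, 0.7], [3.1, -0.9]]
rail auto px [[344.45843505859375, 282.8883972167969], [417.0328369140625, 224.3606719970703], [430.888427734375, 241.54165649414062], [358.31402587890625, 300.06939697265625]]
rail jig [[6.1, 232.6], [42.0, 14.6], [-9.2, 7.3], [-44.1, 224.4]] [ 50.9445366  220.95517164  51.73655454 219.92420063]
[[ 40.   13.5]
 [ -5.1   7.6]
 [-42.3 223.2]
 [  5.9 231. ]]
lever [[-116.99766095  -56.50259024]] 91.72177429764116 -172.7957161486061
(50, -125) [ 0.6243462  -0.38399792]
(-26, -45) [ 0.51900911 -0.35113308]
(0, 165) [ 0.43945629 -0.15505313]
cap [[0.43137546 0.19955834 0.17      ]] [[165.62401783 478.66108293]]
tin [[0.4648169  0.28663884 0.056     ]] [[237.23738427 538.43456899]]
pine [[0.50362314 0.17571674 0.075     ]] [[217.11692168 422.65545643]]
```

```bash
cat >> h.py <<'E'
def tool(s):
    th,M,o=pickle.load(open("jig.pkl","rb"))
    T=R.from_rotvec(s["ee_rot"])
    G=R.from_matrix(np.array([[0,1,0],[1,0,0],[0,0,-1.]]).T)  # tool x=jig y, tool y=jig x
    G=R.from_euler("z",th)*G
    p=(np.array(s["eef_pos"])[:2]-o)@M*1e3
    F=np.array(s["contact_force"]);
    print("t",round(s["time_s"],2),"jig",p.round(1),"z",round(s["eef_pos"][2]*1e3,1),"rotshare",((T.inv()*G).as_rotvec(degrees=True)/45).round(3),"Fjig",(F[:2]@M).round(1),F[2].round(1),"gap",round(s["finger_gap"],2))
E
python3 - <<'E'
from h import *
from workcell import *
tool(sense())
E
```

```text
t 0.1 jig [106.6 875. ] z 230.7 rotshare [-0.002  0.     0.911] Fjig [-0.6 -0.3] -0.3 gap 1.0
```

```bash
python3 -m creep '{"travel":[[0,0,0],[0,0,0],[0,0,0],[0,0,0],[0,0,0],[0,0,0]],"rotation":[[0,0,0.23],[0,0,0.46],[0,0,0.69],[0,0,0.911],[0,0,0.911],[0,0,0.911]],"fingers":[-1,-1,-1,-1,-1,-1]}' 20
for i in 1 2 3 4; do :; done
python3 -c "
from h import *
from workcell import *
tool(sense())"
```

```text
time_s: 0.85
eef_pos: [0.1869, 0.5172, 0.2311]
ee_rot: [1.586, 2.712, -0.001]
contact_force: [-0.1, 0.1, -0.2]
finger_gap: -0.0
finger_force: 0.0
t 0.85 jig [106.8 875.1] z 231.1 rotshare [-0.     0.     0.005] Fjig [-0.   0.2] -0.2 gap -0.0
```

```bash
python3 -m creep '{"travel":[[-0.35,-0.1,0],[-0.7,-0.2,0],[-1,-0.3,0],[-1,-0.3,0]],"rotation":[[0,0,0],[0,0,0],[0,0,0],[0,0,0]],"fingers":[-1,-1,-1,-1]}'
python3 -c "
from h import *
from workcell import *
tool(sense())"
```

```text
time_s: 1.35
eef_pos: [0.2208, 0.3621, 0.2318]
ee_rot: [1.591, 2.708, 0.001]
contact_force: [0.4, 0.3, -0.3]
finger_gap: 0.002
finger_force: 0.0
t 1.35 jig [ 60.9 723.2] z 231.8 rotshare [ 0.001  0.    -0.   ] Fjig [0.4 0. ] -0.3 gap 0.0
```

```bash
R0='"rotation":[[0,0,0],[0,0,0],[0,0,0],[0,0,0]],"fingers":[-1,-1,-1,-1]'
python3 -m creep '{"travel":[[-0.35,0,0],[-0.7,0,0],[-1,0,0],[-1,0,0]],"rotation":[[0,0,0],[0,0,0],[0,0,0],[0,0,0]],"fingers":[-1,-1,-1,-1]}' && python3 -m creep '{"travel":[[-0.35,0,0],[-0.7,0,0],[-1,0,0],[-1,0,0]],"rotation":[[0,0,0],[0,0,0],[0,0,0],[0,0,0]],"fingers":[-1,-1,-1,-1]}' && python3 -m creep '{"travel":[[-0.35,-0.2,0],[-0.7,-0.4,0],[-1,-0.6,0],[-1,-0.6,0]],"rotation":[[0,0,0],[0,0,0],[0,0,0],[0,0,0]],"fingers":[-1,-1,-1,-1]}'
python3 -c "
from h import *
from workcell import *
tool(sense())"
```

```text
time_s: 1.85
eef_pos: [0.2952, 0.232, 0.2314]
ee_rot: [1.594, 2.707, 0.0]
contact_force: [-0.8, 0.7, -0.3]
finger_gap: -0.002
finger_force: 0.0
time_s: 2.35
eef_pos: [0.3683, 0.1013, 0.2311]
ee_rot: [-1.594, -2.707, -0.0]
contact_force: [-0.5, 0.6, 0.3]
finger_gap: 0.0
finger_force: 0.0
time_s: 2.85
eef_pos: [0.3615, -0.0743, 0.2312]
ee_rot: [-1.596, -2.706, 0.0]
contact_force: [0.4, 0.7, 0.2]
finger_gap: 0.0
finger_force: 0.0
t 2.85 jig [-28.8 273.5] z 231.2 rotshare [-0.    -0.    -0.004] Fjig [0.7 0.4] 0.2 gap 0.0
```

```bash
python3 -m creep '{"travel":[[-0.35,-0.1,0.2],[-0.7,-0.19,0.5],[-0.89,-0.19,0.8],[-0.89,-0.19,0.93],[-0.89,-0.19,0.93]],"rotation":[[0,0,0],[0,0,0],[0,0,0],[0,0,0],[0,0,0]],"fingers":[-1,-1,-1,-1,-1]}'
python3 - <<'E'
from h import *
from workcell import *
tool(sense());d=get_image("scene");cv2.imwrite("pics/s1.png",d["img"]);t=get_image("top");cv2.imwrite("pics/both1.png",np.hstack([cv2.resize(d["img"][150:310,300:500],(400,320)),cv2.resize(t["img"][165:325,325:525],(400,320))]))
E
```

```text
time_s: 3.48
eef_pos: [0.4014, -0.2007, 0.0904]
ee_rot: [-1.586, -2.708, -0.002]
contact_force: [0.1, -0.2, -0.1]
finger_gap: -0.0
finger_force: 0.0
t 3.48 jig [-55.5 143.7] z 90.4 rotshare [-0.001 -0.005  0.003] Fjig [ 0.  -0.2] -0.1 gap -0.0
```

View pics/both1.png

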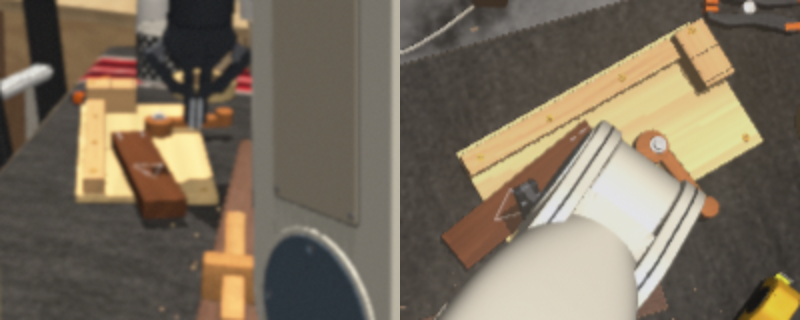

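The left half of the picture (scene) shows the closed fingers hanging just to the -x side of the rail, with the rail undisturbed. The top half shows the arm covering the near edge of the board. I'll descend beside the rail.

```bash
python3 -m creep '{"travel":[[0,-0.02,0.2],[0,-0.02,0.36],[0,-0.02,0.46],[0,-0.02,0.46]],"rotation":[[0,0,0],[0,0,0],[0,0,0],[0,0,0]],"fingers":[-1,-1,-1,-1]}'
python3 -c "
from h import *
from workcell import *
tool(sense())"
```

```text
time_s: 4.08
eef_pos: [0.3991, -0.2038, 0.0234]
ee_rot: [1.589, 2.709, 0.0]
contact_force: [-0.5, -0.9, 0.8]
finger_gap: -0.002
finger_force: 0.0
t 4.08 jig [-59.  142.1] z 23.4 rotshare [0.    0.    0.002] Fjig [-0.9 -0.6] 0.8 gap -0.0
```

```bash
python3 -m creep '{"travel":[[0,0.05,0.01],[0,0.08,0.01],[0,0.11,0.01],[0,0.14,0.01],[0,0.17,0.01],[0,0.2,0.01],[0,0.22,0.01],[0,0.24,0.01],[0,0.24,0.01]],"rotation":[[0,0,0],[0,0,0],[0,0,0],[0,0,0],[0,0,0],[0,0,0],[0,0,0],[0,0,0],[0,0,0]],"fingers":[-1,-1,-1,-1,-1,-1,-1,-1,-1]}'
python3 - <<'E'
from h import *
from workcell import *
tool(sense());d=get_image("scene");t=get_image("top");cv2.imwrite("pics/both2.png",np.hstack([cv2.resize(d["img"][170:290,320:440],(400,400),interpolation=2),cv2.resize(t["img"][165:325,325:485],(400,400))]))
E
```

```text
time_s: 5.2
eef_pos: [0.4304, -0.1869, 0.0213]
ee_rot: [1.591, 2.709, 0.001]
contact_force: [-1.1, 0.1, -0.6]
finger_gap: 0.0
finger_force: 0.0
t 5.2 jig [-23.4 141.6] z 21.3 rotshare [0.001 0.    0.   ] Fjig [-1.   0.6] -0.6 gap 0.0
```

View pics/both2.png

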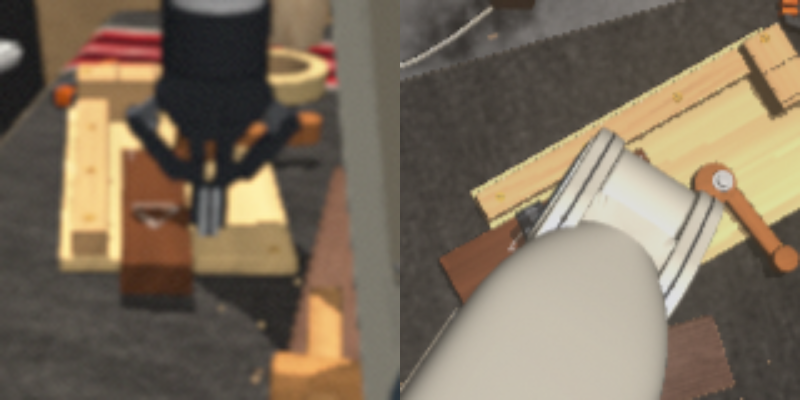

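The rail is now nearly parallel to the fence, with a gap of about a centimetre still open. I'll keep pushing slowly until the force rises.

```bash
python3 -m creep '{"travel":[[0,0.015,0],[0,0.03,0],[0,0.045,0],[0,0.055,0],[0,0.06,0],[0,0.06,0]],"rotation":[[0,0,0],[0,0,0],[0,0,0],[0,0,0],[0,0,0],[0,0,0]],"fingers":[-1,-1,-1,-1,-1,-1]}'
python3 -c "
from h import *
from workcell import *
tool(sense())"
```

```text
time_s: 6.05
eef_pos: [0.4375, -0.1836, 0.0213]
ee_rot: [1.592, 2.708, -0.004]
contact_force: [-6.0, -6.6, 1.0]
finger_gap: 0.001
finger_force: 4.0
t 6.05 jig [-15.6 141. ] z 21.3 rotshare [-0.003  0.002 -0.001] Fjig [-8.5 -2.8] 1.0 gap 0.0
```

```bash
python3 -m creep '{"travel":[[0,-0.05,0],[0,-0.05,-0.15],[0.1,-0.05,-0.3],[0.4,0.1,-0.3],[0.7,0.26,-0.3],[0.83,0.26,-0.3],[0.83,0.26,-0.3]],"rotation":[[0,0,0],[0,0,0],[0,0,0],[0,0,0],[0,0,0],[0,0,0],[0,0,0]],"fingers":[-1,-1,-1,-1,-1,-1,-1]}'
python3 - <<'E'
from h import *
from workcell import *
tool(sense());d=get_image("scene");t=get_image("top");cv2.imwrite("pics/both3.png",np.hstack([cv2.resize(d["img"][170:290,320:440],(400,400),interpolation=2),cv2.resize(t["img"][165:325,325:485],(400,400))]))
E
```

```text
time_s: 6.92
eef_pos: [0.4108, -0.054, 0.0664]
ee_rot: [1.588, 2.71, 0.0]
contact_force: [0.6, 0.4, 0.1]
finger_gap: -0.0
finger_force: 0.0
t 6.92 jig [ 24.2 267.2] z 66.4 rotshare [ 0.    -0.     0.003] Fjig [0.7 0.1] 0.1 gap -0.0
```

View pics/both3.png

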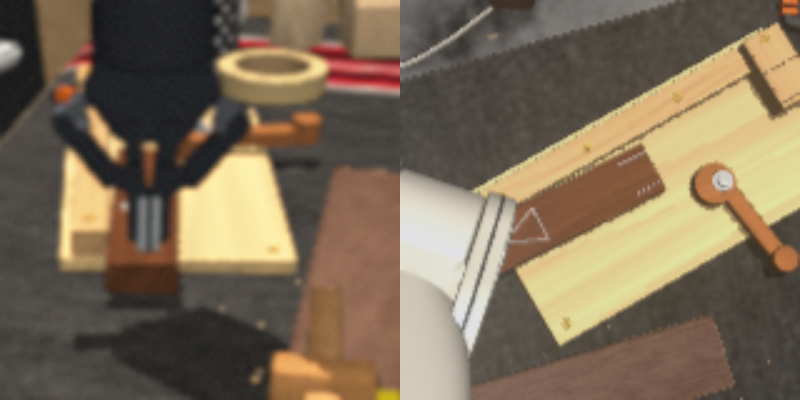

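The top view shows the marked end's corners at crop (640,145) and (664,187). The rail now lies against the fence end, with its marked end slightly off the fence, so it needs a second side push nearer the marked end.

```bash
python3 - <<'E'
from h import *
th,M,o=pickle.load(open("jig.pkl","rb"));d=pickle.load(open("top0.pkl","rb"))
p=np.array([(640,145),(664,187),(500,269)])/2.5+[325-.3,165-.3]
print((ray(d,p,.036)[:,:2]-o)@M*1e3)
E
```

```text
[[-144.21300134 -324.25145597]
 [-188.87516961 -321.82027789]
 [-178.56941232 -145.92956569]]
```

```bash
python3 - <<'E'
from h import *
th,M,o=pickle.load(open("jig.pkl","rb"));d=pickle.load(open("top0.pkl","rb"))
p=np.array([(240,145),(264,187),(100,269)])/2.5+[325-.3,165-.3]
print((ray(d,p,.036)[:,:2]-o)@M*1e3)
E
```

```text
[[ 41.18564955   5.02893988]
 [ -4.35457547   5.96337843]
 [  4.4072679  179.23140258]]
```

```bash
python3 -m creep '{"travel":[[-0.3,-0.13,0],[-0.6,-0.26,0],[-0.9,-0.4,0],[-0.9,-0.4,0]],"rotation":[[0,0,0],[0,0,0],[0,0,0],[0,0,0]],"fingers":[-1,-1,-1,-1]}' && python3 -m creep '{"travel":[[-0.3,0,0],[-0.54,0,0.1],[-0.54,0,0.3],[-0.54,0,0.3],[-0.54,0.04,0.3],[-0.54,0.07,0.3],[-0.54,0.1,0.3],[-0.54,0.12,0.3],[-0.54,0.13,0.3],[-0.54,0.14,0.3],[-0.54,0.14,0.3]],"rotation":[[0,0,0],[0,0,0],[0,0,0],[0,0,0],[0,0,0],[0,0,0],[0,0,0],[0,0,0],[0,0,0],[0,0,0],[0,0,0]],"fingers":[-1,-1,-1,-1,-1,-1,-1,-1,-1,-1,-1]}'
python3 -c "
from h import *
from workcell import *
tool(sense())"
```

```text
time_s: 7.52
eef_pos: [0.4251, -0.2066, 0.066]
ee_rot: [1.598, 2.703, -0.001]
contact_force: [-0.6, 0.1, 0.2]
finger_gap: -0.004
finger_force: 0.0
time_s: 8.9
eef_pos: [0.4825, -0.2625, 0.0213]
ee_rot: [1.591, 2.709, 0.0]
contact_force: [-0.9, -0.8, 0.2]
finger_gap: 0.001
finger_force: 0.4
t 8.9 jig [-14.7  50.2] z 21.3 rotshare [ 0.  0. -0.] Fjig [-1.1 -0.2] 0.2 gap 0.0
```

```bash
python3 -m creep '{"travel":[[0,0.01,0],[0,0.02,0],[0,0.025,0],[0,0.025,0]],"rotation":[[0,0,0],[0,0,0],[0,0,0],[0,0,0]],"fingers":[-1,-1,-1,-1]}'
python3 -c "
from h import *
from workcell import *
tool(sense())"
```

```text
time_s: 9.4
eef_pos: [0.4832, -0.2621, 0.0212]
ee_rot: [-1.592, -2.704, 0.008]
contact_force: [-14.3, -10.0, 6.4]
finger_gap: -0.002
finger_force: 8.7
t 9.4 jig [-13.9  50.2] z 21.2 rotshare [-0.008 -0.    -0.003] Fjig [-17.3  -1.7] 6.4 gap -0.0
```

```bash
python3 -m creep '{"travel":[[0,-0.07,0],[0,-0.07,-0.15],[0,-0.07,-0.3],[0.3,-0.07,-0.3],[0.6,0,-0.3],[0.9,0.1,-0.3],[0.9,0.1,-0.3]],"rotation":[[0,0,0],[0,0,0],[0,0,0],[0,0,0],[0,0,0],[0,0,0],[0,0,0]],"fingers":[-1,-1,-1,-1,-1,-1,-1]}' && python3 -m creep '{"travel":[[0.25,0.08,0],[0.53,0.13,0],[0.53,0.13,0.1],[0.53,0.13,0.3],[0.53,0.13,0.3]],"rotation":[[0,0,0],[0,0,0],[0,0,0],[0,0,0],[0,0,0]],"fingers":[-1,-1,-1,-1,-1]}'
python3 - <<'E'
from h import *
from workcell import *
tool(sense());d=get_image("scene");t=get_image("top");cv2.imwrite("pics/both4.png",np.hstack([cv2.resize(d["img"][170:290,320:440],(400,400),interpolation=2),cv2.resize(t["img"][165:325,325:485],(400,400))]))
E
```

```text
time_s: 10.28
eef_pos: [0.432, -0.1327, 0.0664]
ee_rot: [-1.587, -2.71, -0.002]
contact_force: [0.6, -0.4, 0.5]
finger_gap: 0.001
finger_force: 0.0
time_s: 10.9
eef_pos: [0.4106, -0.0564, 0.0201]
ee_rot: [-1.59, -2.706, 0.0]
contact_force: [0.7, -0.2, 0.7]
finger_gap: 0.002
finger_force: 0.0
t 10.9 jig [ 22.8 265.2] z 20.1 rotshare [-0.002 -0.003 -0.   ] Fjig [ 0.5 -0.5] 0.7 gap 0.0
```

View pics/both4.png

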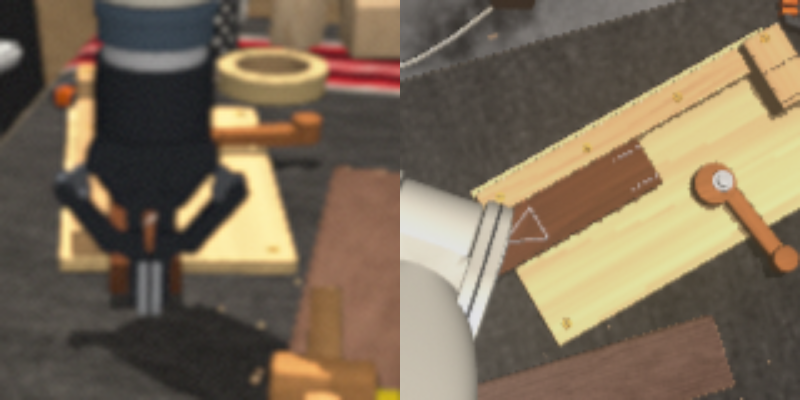

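The rail is now flush with the fence, and the fingers are behind its tail. I'll push along the fence.

```bash
python3 -m creep '{"travel":[[-0.08,0,0],[-0.14,0,0],[-0.2,0,0],[-0.26,0,0],[-0.32,0,0],[-0.38,0,0],[-0.44,0,0],[-0.5,0,0],[-0.56,0,0],[-0.62,0,0],[-0.67,0,0],[-0.7,0,0]],"rotation":[[0,0,0],[0,0,0],[0,0,0],[0,0,0],[0,0,0],[0,0,0],[0,0,0],[0,0,0],[0,0,0],[0,0,0],[0,0,0],[0,0,0]],"fingers":[-1,-1,-1,-1,-1,-1,-1,-1,-1,-1,-1,-1]}'
python3 - <<'E'
from h import *
from workcell import *
tool(sense());t=get_image("top");cv2.imwrite("pics/t5.png",cv2.resize(t["img"][165:315,325:525],(800,600),interpolation=2))
E
```

```text
time_s: 12.5
eef_pos: [0.4628, -0.1487, 0.0212]
ee_rot: [1.592, 2.709, -0.0]
contact_force: [-2.5, 4.5, 4.6]
finger_gap: -0.001
finger_force: 2.2
t 12.5 jig [ 23.5 159.1] z 21.2 rotshare [-0.  0. -0.] Fjig [-0.   5.1] 4.6 gap -0.0
```

View pics/t5.png

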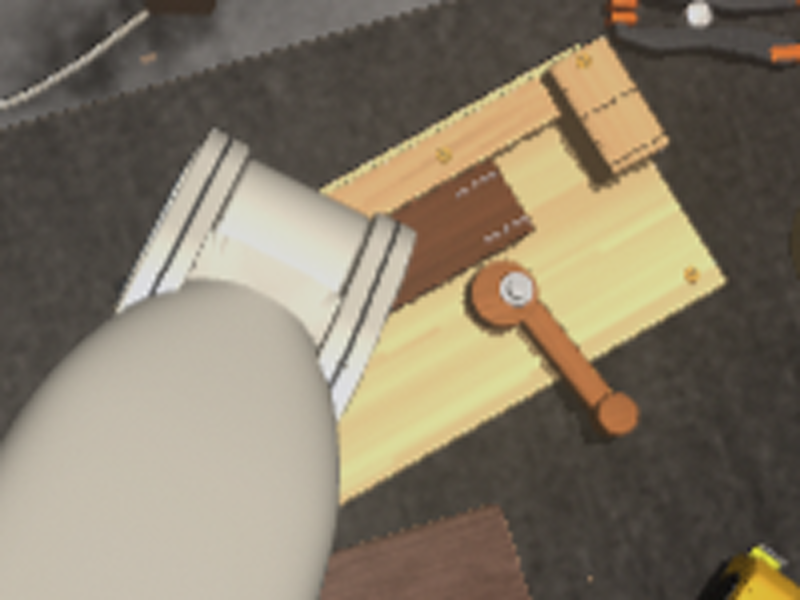

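The rail is sliding flat along the fence and past the cam. Its marked end is at about (515,190), and the guide block face is at about (575,140). I'll continue.

```bash
python3 -m creep '{"travel":[[-0.06,0,0],[-0.12,0,0],[-0.18,0,0],[-0.23,0,0],[-0.27,0,0],[-0.3,0,0],[-0.32,0,0],[-0.33,0,0],[-0.33,0,0]],"rotation":[[0,0,0],[0,0,0],[0,0,0],[0,0,0],[0,0,0],[0,0,0],[0,0,0],[0,0,0],[0,0,0]],"fingers":[-1,-1,-1,-1,-1,-1,-1,-1,-1]}'
python3 -c "
from h import *
from workcell import *
tool(sense())"
```

```text
time_s: 13.68
eef_pos: [0.4868, -0.1917, 0.0213]
ee_rot: [1.591, 2.708, -0.0]
contact_force: [0.1, 0.7, -0.1]
finger_gap: 0.001
finger_force: 0.1
t 13.68 jig [ 23.5 110. ] z 21.3 rotshare [-0.     0.001 -0.   ] Fjig [0.4 0.6] -0.1 gap 0.0
```

```bash
python3 -m creep '{"travel":[[-0.015,0,0],[-0.03,0,0],[-0.04,0,0],[-0.045,0,0],[-0.045,0,0]],"rotation":[[0,0,0],[0,0,0],[0,0,0],[0,0,0],[0,0,0]],"fingers":[-1,-1,-1,-1,-1]}'
python3 -c "
from h import *
from workcell import *
tool(sense())"
```

```text
time_s: 14.3
eef_pos: [0.4877, -0.1934, 0.0212]
ee_rot: [-1.585, -2.705, -0.007]
contact_force: [-10.0, 20.1, 15.7]
finger_gap: 0.001
finger_force: 11.0
t 14.3 jig [ 23.4 108. ] z 21.2 rotshare [ 0.    -0.01   0.002] Fjig [ 1.  22.4] 15.7 gap 0.0
```

```bash
python3 -m creep '{"travel":[[0.08,0,0],[0.15,0,-0.1],[0.3,-0.1,-0.3],[0.3,-0.2,-0.3],[0.3,-0.2,-0.3]],"rotation":[[0,0,0],[0,0,0],[0,0,0],[0,0,0],[0,0,0]],"fingers":[-1,-1,-1,-1,-1]}'
python3 - <<'E'
from h import *
from workcell import *
tool(sense());t=get_image("top");cv2.imwrite("pics/t6.png",cv2.resize(t["img"][165:285,365:525],(800,600),interpolation=2))
E
```

```text
time_s: 14.92
eef_pos: [0.4416, -0.1733, 0.0668]
ee_rot: [1.592, 2.707, -0.001]
contact_force: [-0.0, 0.8, 0.1]
finger_gap: -0.001
finger_force: 0.0
t 14.93 jig [ -7. 148.] z 66.8 rotshare [ 0.001  0.002 -0.002] Fjig [0.4 0.7] 0.1 gap -0.0
```

View pics/t6.png

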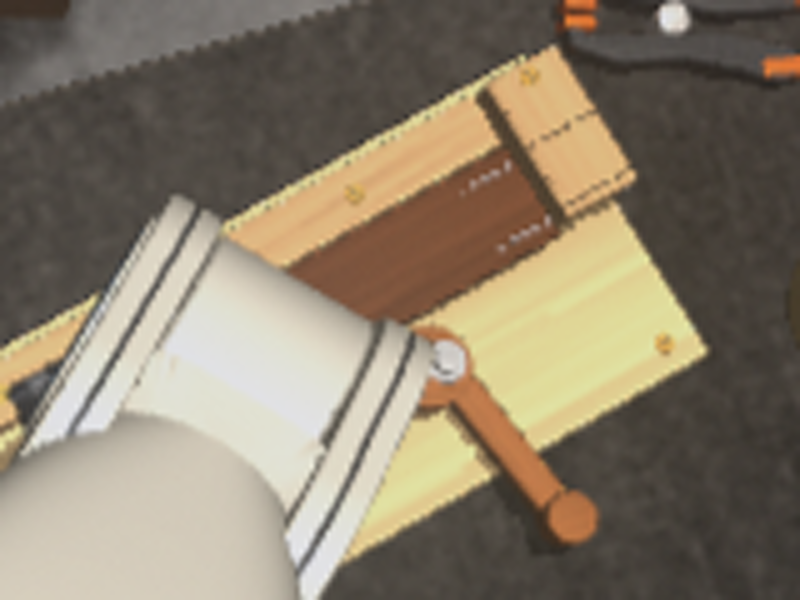

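The rail is seated: its marked end is tight on the guide block (about (530,190)) and its edge is against the fence. I'll do a gentle confirming side push, then work out the lever path.

```bash
python3 -m creep '{"travel":[[-0.35,-0.17,0],[-0.66,-0.17,0],[-0.66,-0.17,0.15],[-0.66,-0.17,0.3],[-0.66,-0.12,0.3],[-0.66,-0.08,0.3],[-0.66,-0.06,0.3],[-0.66,-0.045,0.3],[-0.66,-0.035,0.3],[-0.66,-0.03,0.3],[-0.66,-0.03,0.3]],"rotation":[[0,0,0],[0,0,0],[0,0,0],[0,0,0],[0,0,0],[0,0,0],[0,0,0],[0,0,0],[0,0,0],[0,0,0],[0,0,0]],"fingers":[-1,-1,-1,-1,-1,-1,-1,-1,-1,-1,-1]}'
python3 - <<'E'
from h import *
from workcell import *
tool(sense())
for q in [.1,.19,.4,.6,.8,1.,1.1,1.2,1.3,1.4]:
    a=np.radians(198)-q;e=np.array([-26,-45])+92*np.array([np.cos(a),np.sin(a)]);t=np.array([np.sin(a),-np.cos(a)])
    P=e-12.5*t;C=P-np.array([14.5*min(1,max(0,(q-.2)/.3)),11]);print(q,e.round(),C.round(1))
E
```

```text
time_s: 16.35
eef_pos: [0.4838, -0.2633, 0.022]
ee_rot: [-1.593, -2.706, 0.01]
contact_force: [-14.2, -10.0, 4.8]
finger_gap: -0.005
finger_force: 9.1
t 16.35 jig [-13.9  48.9] z 22.0 rotshare [-0.008  0.002 -0.003] Fjig [-17.3  -1.8] 4.8 gap -0.01
0.1 [-116.  -65.] [-113.2  -87.8]
0.19 [-117.  -56.] [-115.7  -79.8]
0.4 [-118.  -37.] [-128.4  -60.6]
0.6 [-114.  -19.] [-132.3  -42.1]
0.8 [-107.   -2.] [-127.7  -24.1]
1.0 [-97.  13.] [-119.6   -7.4]
1.1 [-91.  20.] [-114.4    0.2]
1.2 [-84.  26.] [-108.4    7.3]
1.3 [-77.  32.] [-101.7   13.8]
1.4 [-69.  36.] [-94.4  19.6]
```

```bash
python3 -m creep '{"travel":[[0,-0.08,0],[0,-0.08,-0.2],[0,-0.1,-0.35],[-0.3,-0.3,-0.35],[-0.6,-0.5,-0.35],[-0.97,-0.69,-0.35],[-0.97,-0.69,-0.35],[-0.97,-0.69,-0.15],[-0.97,-0.69,0.03],[-0.97,-0.69,0.03]],"rotation":[[0,0,0],[0,0,0],[0,0,0],[0,0,0],[0,0,0],[0,0,0],[0,0,0],[0,0,0],[0,0,0],[0,0,0]],"fingers":[-1,-1,-1,-1,-1,-1,-1,-1,-1,-1]}'
python3 - <<'E'
from h import *
from workcell import *
tool(sense());d=get_image("scene");t=get_image("top");cv2.imwrite("pics/both7.png",np.hstack([cv2.resize(d["img"][170:290,320:440],(400,400),interpolation=2),cv2.resize(t["img"][165:325,365:525],(400,400))]))
E
```

```text
time_s: 17.6
eef_pos: [0.4658, -0.437, 0.0153]
ee_rot: [-1.589, -2.706, -0.003]
contact_force: [-0.1, 0.2, -0.3]
finger_gap: 0.001
finger_force: 0.0
t 17.6 jig [-114.3  -94.1] z 15.3 rotshare [-0.    -0.005  0.001] Fjig [0.  0.2] -0.3 gap 0.0
```

View pics/both7.png

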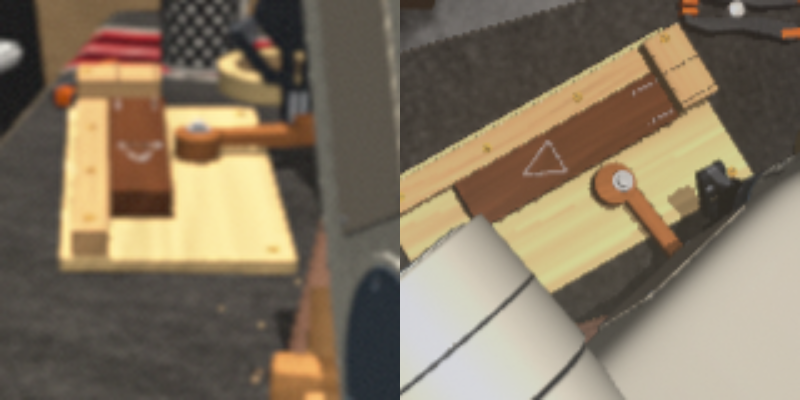

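The rail is seated along its full length on the fence and against the block. The lever is still open, and the fingers are on its -y side. I'll push the lever round its arc.

```bash
python3 -m creep '{"travel":[[0,0,-0.065],[0.04,0,-0.065],[0.08,-0.01,-0.065],[0.15,-0.04,-0.065],[0.23,-0.095,-0.065],[0.29,-0.11,-0.065],[0.35,-0.12,-0.065],[0.41,-0.11,-0.065],[0.47,-0.095,-0.065],[0.53,-0.07,-0.065],[0.58,-0.04,-0.065],[0.58,-0.04,-0.065]],"rotation":[[0,0,0],[0,0,0],[0,0,0],[0,0,0],[0,0,0],[0,0,0],[0,0,0],[0,0,0],[0,0,0],[0,0,0],[0,0,0],[0,0,0]],"fingers":[-1,-1,-1,-1,-1,-1,-1,-1,-1,-1,-1,-1]}'
cat > lev.py <<'E'
from h import *
from workcell import *
tool(sense());d=get_image("top");th,M,o=pickle.load(open("jig.pkl","rb"))
m=mask(d,(8,140,190),(15,190,240),(380,200,520,310));v,u=np.nonzero(m)
J=(ray(d,np.c_[u,v],.038)[:,:2]-o)@M*1e3-[-26,-45]
r=np.hypot(*J.T);k=(r>35)&(r<108);a=np.degrees(np.arctan2(J[k,1],J[k,0]))%360
print("n",k.sum(),"rmax",r[k].max() if k.any() else 0,"lever deg",np.median(a),"q",np.radians(198-np.median(a)))
E
python3 lev.py
```

```text
time_s: 19.2
eef_pos: [0.4191, -0.365, 0.0266]
ee_rot: [-1.59, -2.709, -0.0]
contact_force: [0.2, 0.5, -0.1]
finger_gap: -0.003
finger_force: 0.0
t 19.2 jig [-120.    -8.4] z 26.6 rotshare [ 0.    -0.     0.001] Fjig [0.4 0.3] -0.1 gap -0.0
n 0 rmax 0 lever deg nan q nan
  return _methods._mean(a, axis=axis, dtype=dtype,
  ret = ret.dtype.type(ret / rcount)
```

```bash
python3 -m creep '{"travel":[[0.03,0.02,0],[0.053,0.04,0],[0.077,0.06,0],[0.1,0.08,0],[0.125,0.1,0],[0.125,0.1,0]],"rotation":[[0,0,0],[0,0,0],[0,0,0],[0,0,0],[0,0,0],[0,0,0]],"fingers":[-1,-1,-1,-1,-1,-1]}'
python3 lev.py 2>/dev/null
```

```text
time_s: 20.0
eef_pos: [0.4228, -0.3424, 0.0266]
ee_rot: [1.592, 2.708, -0.002]
contact_force: [-3.2, -4.6, -0.9]
finger_gap: -0.0
finger_force: 2.1
t 20.0 jig [-105.8    9.5] z 26.6 rotshare [-0.001  0.001 -0.   ] Fjig [-5.1 -2.5] -0.9 gap -0.0
n 0 rmax 0 lever deg nan q nan
```

```bash
python3 -m creep '{"travel":[[0.02,0.025,0],[0.035,0.05,0],[0.05,0.075,0],[0.06,0.095,0],[0.06,0.095,0]],"rotation":[[0,0,0],[0,0,0],[0,0,0],[0,0,0],[0,0,0]],"fingers":[-1,-1,-1,-1,-1]}'
python3 -c "
from h import *
from workcell import *
tool(sense())"
```

```text
time_s: 20.68
eef_pos: [0.4313, -0.3279, 0.0267]
ee_rot: [1.591, 2.707, -0.001]
contact_force: [0.8, -3.4, 0.2]
finger_gap: 0.002
finger_force: 1.9
t 20.68 jig [-91.3  18. ] z 26.7 rotshare [-0.     0.002 -0.001] Fjig [-0.9 -3.4] 0.2 gap 0.0
```

```bash
python3 -m creep '{"travel":[[-0.06,-0.1,0],[-0.06,-0.1,-0.25],[-0.06,-0.1,-0.6],[0.3,0.1,-0.7],[0.6,0.3,-0.7],[0.9,0.3,-0.7],[0.9,0.3,-0.7]],"rotation":[[0,0,0],[0,0,0],[0,0,0],[0,0,0],[0,0,0],[0,0,0],[0,0,0]],"fingers":[-1,-1,-1,-1,-1,-1,-1]}' && python3 -m creep '{"travel":[[0.4,0,0],[0.8,0,0],[1,0,0],[1,0,0]],"rotation":[[0,0,0],[0,0,0],[0,0,0],[0,0,0]],"fingers":[-1,-1,-1,-1]}'
python3 lev.py; python3 - <<'E'
from h import *
from workcell import *
t=get_image("top");cv2.imwrite("pics/t8.png",cv2.resize(t["img"][165:315,335:535],(800,600),interpolation=2))
E
```

```text
time_s: 21.55
eef_pos: [0.403, -0.1852, 0.1318]
ee_rot: [-1.588, -2.71, -0.001]
contact_force: [0.1, -0.3, -0.4]
finger_gap: 0.004
finger_force: 0.0
time_s: 22.05
eef_pos: [0.331, -0.0558, 0.1318]
ee_rot: [1.589, 2.71, 0.001]
contact_force: [0.1, 0.8, -0.6]
finger_gap: 0.002
finger_force: 0.0
t 22.05 jig [-46.4 304.5] z 131.8 rotshare [0.001 0.    0.002] Fjig [0.5 0.6] -0.6 gap 0.0
n 136 rmax 101.62627389645834 lever deg 120.57257251187126 q 1.3513635410170093
```

View pics/t8.png

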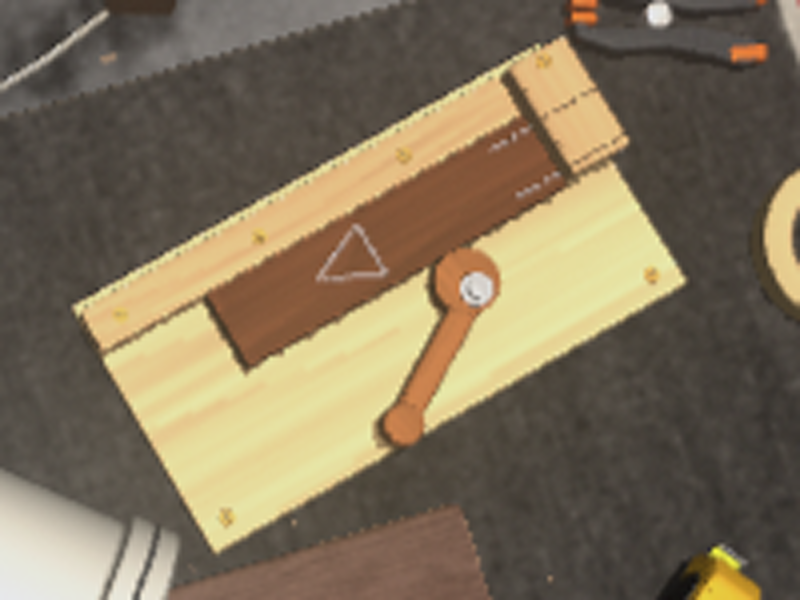

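The picture shows the rail flush along the fence, its marked end tight on the block at about (545,150). The cam presses on its edge, the lever is at q ≈ 1.35 (end at (403,425)), and the robot is clear. I'm handing in.

```bash
python3 -c "
from workcell import *
print(hand_in())"
```

```text
the job is handed in; nothing more can be done
None
```

The job is handed in: the last picture shows the rail flat along the fence with its marked end tight against the guide block, and the cam lever at about 1.35 rad, past the 1.2 where it is tight.

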